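Seat the lifted caps, then hold the mixer's clamp arm open

ROBOT

A 7-joint arm with a two-finger parallel gripper is mounted at the origin on the work surface. World frame = base frame: x ahead of the robot, y to its left, z up, the work surface at z = 0. Lengths are in m, angles in rad, forces in N, time in s.
With the tool pointing down it reaches from about 0.35 to 0.775 m from the base axis. Payload 3.1 kg.
Tool frame: the origin (TCP) lies midway between the tips of the shut fingers; the grasp point (between the pads) lies ctrl.pinch_z behind it (ctrl.pinch_z is the distance from the TCP to the grasp point, in m); z points along the fingers, y is the line along which they close (so a half turn about z gives the same grasp; the last joint's range is limited). The gripper opens to 85 mm and grips with 20 to 120 N. Pads are 22 mm wide; open, the fingers measure 114 mm over their backs; the gripper's body (76 mm by 85 mm) begins 54 mm behind the grasp point. The pads swing forward as they close: fully open they stand 13 mm farther back than shut.
Start: joints at [-1.226, 0.311, 0.014, 1.512, -0.004, 1.319, -0.027], TCP at [0.207, 0.509, 0.231] pointing down, gripper open.
Joint ranges: [-2.7, 2.7], [-0.3, 1.91], [-1.27, 1.3], [0.12, 2.57], [-1.44, 4.58], [0.2, 2.03], [-3.05, 3.05]. Speed limits (rad/s): [2.79, 2.79, 3.14, 3.14, 3.14, 3.14, 3.14].

INTERFACE

Orientations are given as a unit quaternion [w, x, y, z].
In Python, from station import sense, grab_frame, job, ctrl gives the robot as it stands.
- The arm moves only by the tool carry_out, never from a script. Its argument "series" is one flat list of numbers, 7 for each row, row after row: the shift along the tool's x, y, z scaled (see below), then the turn, a rotation vector about the tool's x, y, z scaled (see below), then the opening, from -1 (shut) to 1 (fully open), so that 0 is half open. A call has 1 to 8 rows; each row is the pose to reach, as a shift and turn from the pose commanded when the call began, along the tool's axes at that moment; what a row does not reach only later rows make up. The controller multiplies each number of a shift by 500 mm and each number of a turn by 1.5 rad. A row lasts 1/8 s, in which the tool goes at most 62.5 mm and 10.7 degrees, less where a joint would pass 70% of its speed; a pose out of reach is approached as far as the arm can. A call with a number of a shift or a turn outside -1 to 1 is refused whole. A call with a gripper value outside its range is refused whole. The fingers move at their own pace and stop on an object; "newtons" is the grip in N (left out, the last holds). Time passes only in rows, so rows that repeat a pose let the fingers close. It gives the time, the measured TCP pose, the force, the opening and the grip force at its end, in the units of the state.
- sense(): the state, without advancing time (a new reading comes with each control period).
- grab_frame(name): name is "scene" or "top"; returns a dict with "pixels" (384x512x3 uint8, blue, green, red), "depth" (384x512 float32, m along the optical axis (not along the pixel's ray), 0 where there is no reading), "intrinsics" (3x3 intrinsics, pixels), "R" (3x3) and "t" (3): a world point X has camera coordinates R X + t. Camera axes: x right, y down, z forward; pixel columns grow to the right and rows downward; lengths in m; the calibration is good to about 2 mm. A picture is of the moment at which its call begins.
- job.close_job(): hands the job in; it is judged then, once.
The state is a dict: "time_s": time; "joint_positions": joint angles; "joint_velocities": joint speeds; "effort": joint torques, N m; "eef_pos": TCP position; "tcp_rot": TCP orientation; "force": force on the tool from outside, world axes, zero at the start; "wrist_torque": the same for the moment, N m; "gripper_width": finger opening in m; "gripper_force": force on a finger pad.
Only numpy, scipy, OpenCV 4.12 (cv2) and the standard library are available. Lean on these libraries where they do the work, as an engineer would, in place of code of your own. Each camera call takes 0.05 s, during which the arm holds its last target. There are 200 camera calls.

TASK

Mixing has lifted the cap strips of the plate in the bench mixer: with the plate still clamped, take the cap press and slide it along the plate from one end to the other in one unbroken stroke, with steady, moderate pressure and without lifting it off or touching the caps with your fingers, until every strip is fully home, then stand the press back upright on the bench. Then swing the mixer's clamp arm fully back against its spring and finish while still holding it there against its stop, so that a colleague can lift out the plate, which you leave in its nest. Leave everything else on the bench where it is.

Things in the scene. Friction and masses are not known exactly. Their poses are not given: they have to be found in the camera images.
- mixer: fixed bench plate mixer: cream housing 240 (x) x 270 (y) x 66 mm high, blue panel with display on its -x face. Origin: centre of its underside, on the bench; z up. Its aluminium platform, 80 mm above the bench, carries the plate in a nest of 6 mm lips centred over the origin. The clamp arm stands past the plate's -y end.
- plate: white 96-well plate, 85.5 (x) x 127.8 (y) x 14 mm, loose in the mixer's nest, axes parallel to the mixer's. Origin: centre of its underside, 80 mm above the bench. On it twelve pale cap strips, 75 (x) x 7 (y) mm each, 9 mm apart along y, strip 1 at y = -49.5, strip 12 at y = +49.5 mm. Cap tops are 20.5 mm above the origin when fully lifted, 16.5 mm when home.
- press: cap press: loose grey plastic hand tool, about 130 g, standing on the bench. Origin: centre of its underside, z up. Sole 84 mm long (x), flat underside 14 mm wide (y), long edges turned up 18 degrees like a ski: 52 mm wide in all, 14 mm high there. Upright grip 64 (x) x 22 (y) mm, its top 55 mm above the origin. Used with its x along the strips (either way round), sliding along the plate's y.
- thumb_post (a point): centre of the top of the clamp arm's upright steel thumb post: 14 mm thick, top 126 mm above the bench, standing 34 mm above the flat arm. 91.8 mm from the pivot axis. Arm on the plate: post at x = -48, y = -110 mm in the mixer's frame, 39 mm clear of the plate; arm on its stop: about x = -10, y = -161 mm.
- clamp (a joint): clamp arm's angle, rad, about a vertical pivot at x = +40, y = -84 mm in the mixer's frame (boss 24 mm thick, up to 112 mm above the bench); grows counter-clockwise from above. About 0: its rubber bumper presses the plate's end; 0.70: fully back on its stop. A spring pulls it to the plate: 1.7 N at the post there, 4.5 N at the stop; let go, it snaps back.
- strip1 (a joint): how far cap strip 1 (y = -49.5 mm on the plate) has been pushed down, m: 0 = fully lifted, 0.004 = fully home; resists with about 3 N
- strip2 (a joint): how far cap strip 2 (y = -40.5 mm on the plate) has been pushed down, m: 0 = fully lifted, 0.004 = fully home; resists with about 3 N
- strip3 (a joint): how far cap strip 3 (y = -31.5 mm on the plate) has been pushed down, m: 0 = fully lifted, 0.004 = fully home; resists with about 3 N
- strip4 (a joint): how far cap strip 4 (y = -22.5 mm on the plate) has been pushed down, m: 0 = fully lifted, 0.004 = fully home; resists with about 3 N
- strip5 (a joint): how far cap strip 5 (y = -13.5 mm on the plate) has been pushed down, m: 0 = fully lifted, 0.004 = fully home; resists with about 3 N
- strip6 (a joint): how far cap strip 6 (y = -4.5 mm on the plate) has been pushed down, m: 0 = fully lifted, 0.004 = fully home; resists with about 3 N
- strip7 (a joint): how far cap strip 7 (y = +4.5 mm on the plate) has been pushed down, m: 0 = fully lifted, 0.004 = fully home; resists with about 3 N
- strip8 (a joint): how far cap strip 8 (y = +13.5 mm on the plate) has been pushed down, m: 0 = fully lifted, 0.004 = fully home; resists with about 3 N
- strip9 (a joint): how far cap strip 9 (y = +22.5 mm on the plate) has been pushed down, m: 0 = fully lifted, 0.004 = fully home; resists with about 3 N
- strip10 (a joint): how far cap strip 10 (y = +31.5 mm on the plate) has been pushed down, m: 0 = fully lifted, 0.004 = fully home; resists with about 3 N
- strip11 (a joint): how far cap strip 11 (y = +40.5 mm on the plate) has been pushed down, m: 0 = fully lifted, 0.004 = fully home; resists with about 3 N
- strip12 (a joint): how far cap strip 12 (y = +49.5 mm on the plate) has been pushed down, m: 0 = fully lifted, 0.004 = fully home; resists with about 3 N
- rotor_lid: bystander: steel rotor lid, 96 mm disc with a knob, 36 mm high; origin under its centre
- beaker: bystander: glass beaker, 60 mm across, 75 mm high; origin under its centre
- tube_rack: bystander: red tube rack 200 x 95 x 36 mm (tubes to 49 mm); origin under its centre
- jar: bystander: glass jar with white lid, 80 mm across, 125 mm high; origin under its centre
- tip_box: bystander: blue tip box with clear lid, 118 x 80 x 62 mm; origin under its centre
- pipette: bystander: white pipette lying down, 210 mm long along its x, 30 mm high; origin at bench level about its middle
- sample_tube: bystander: standing tube with orange cap, 35 mm across, 110 mm high; origin under its centre
Not all that is in view belongs to the job. What is shaped like the press but green, orange or red is not meant.

How it is judged:
On the way, in this order (a step that is already met when the one before it is completed fails the run):
1. the press is set down at one end of the plate: that end's strip is home while the other end's strip is still up (contact force between press and plate above 0.5 N and ((value of joint strip1 above 0.0025 m and value of joint strip12 below 0.0025 m) or (value of joint strip12 above 0.0025 m and value of joint strip1 below 0.0025 m))).
2. all twelve strips are home, the press still on the plate (contact force between press and plate above 0.5 N and value of joint each of strip1, strip2, strip3, strip4, strip5, strip6, strip7, strip8, strip9, strip10, strip11, strip12 above 0.0025 m).
3. the press stands upright on the bench, let go (height (world z) of press below 0.015 m and angle between press's own z axis and vertical below 0.1 rad and contact force between the fingers and press below 0.1 N and linear speed of press below 0.02 m/s and contact force between press and mixer below 0.1 N), for 0.2 s.
4. the clamp arm is held back on its stop (value of joint clamp above 0.65 rad and contact force between the fingers and clamp above 1 N and velocity of joint clamp between -0.1 and 0.1 rad/s), for 0.3 s.
At the end, for the whole second after the job is handed in: The fingers hold the clamp arm within 0.05 rad of its stop (joint at least 0.65) and still; all twelve strips are within 1.5 mm of home; the plate lies flat in its nest; the press stands upright on the bench, let go (all of step 3 and all of step 4 and value of joint each of strip1, strip2, strip3, strip4, strip5, strip6, strip7, strip8, strip9, strip10, strip11, strip12 above 0.0025 m and z of plate in the frame of mixer between 0.078 and 0.0825 m and horizontal distance between plate and mixer below 0.004 m and angle between the x axis of plate and the x axis of mixer, either way round below 0.05 rad); the arm keeps its last pose, push and grip.
It fails at once if the stroke is broken: the press is lifted more than about 10 mm off the caps (or away) while some strips are home and others are not (value of joint any of strip1, strip2, strip3, strip4, strip5, strip6, strip7, strip8, strip9, strip10, strip11, strip12 above 0.0025 m and not (value of joint each of strip1, strip2, strip3, strip4, strip5, strip6, strip7, strip8, strip9, strip10, strip11, strip12 above 0.0025 m) and z of press in the frame of plate above 0.03 m).
It fails at once if the clamp arm is swung back before every strip is home (not (value of joint each of strip1, strip2, strip3, strip4, strip5, strip6, strip7, strip8, strip9, strip10, strip11, strip12 above 0.0025 m) and value of joint clamp above 0.15 rad).
It fails at once if bare fingers press on the plate or its caps (contact force between the fingers and plate above 2 N).
It fails at once if the plate is crushed: the press bears on it with more than 60 N (contact force between press and plate above 60 N).
It fails at once if a bystander is moved more than 25 mm (distance of any of rotor_lid, beaker, tube_rack, jar, tip_box, pipette, sample_tube from where it was at the start of the episode above 0.025 m).
It also fails if it takes over 72 s, if anything falls off the work surface, if the arm or the gripper's body presses on something with over 40 N, if the wrist force passes 120 N, or if a joint passes its speed limit or range.

## Working session

There is one attempt and no reset: what is moved stays moved. The work goes in short steps, Python scripts to look and compute and a tool call to move; the robot and the scene stay as the last step left them, time stands still between calls to the robot, and variables do not carry over. Pictures are saved under pics/ and viewed, at most 10 in all, crops included, and the job is handed in when it is done.

Besides the shell and the picture viewer there is one more tool, called by a JSON object that holds its "method" and its "body". carry_out: Moves the arm, as the interface text tells. Its arguments: {"type":"object","properties":{"series":{"type":"array"},"newtons":{"type":"number"}},"required":["series"]}

```bash
mkdir -p pics; cat > h.py <<'E'
import numpy as np, cv2
from station import sense, grab_frame, job, ctrl
def world(f):
    K=f["intrinsics"];d=f["depth"];v,u=np.mgrid[:384,:512]
    c=np.stack([(u-K[0,2])/K[0,0]*d,(v-K[1,2])/K[1,1]*d,d],-1)
    return (c-f["t"])@f["R"]
E
python3 - <<'E'
from h import *
for n in("top","scene"):
    f=grab_frame(n);np.savez(n+".npz",**f);cv2.imwrite(f"pics/{n}0.png",cv2.resize(f["pixels"],(800,600)))
    print(n,-f["R"].T@f["t"],f["intrinsics"][0,0], (f["depth"]>0).mean())
s=sense();print(s,ctrl.pinch_z)
E
```

```text
top [0.26099272 0.05517431 1.37970264] 396.8054806877219 0.9960174560546875
scene [1.22643781 0.12378616 0.94313067] 353.1936125586977 0.9963022867838541
{'time_s': 0.1, 'joint_positions': array([-1.22569715,  0.3116533 ,  0.01403318,  1.51292098, -0.00443638,
        1.31922449, -0.02722243]), 'joint_velocities': array([-0.00157708, -0.00262947,  0.00101901, -0.0043683 , -0.00083175,
        0.00148295,  0.00197089]), 'effort': array([ 1.06992124e-03, -3.80856550e+01,  1.46754719e-01, -2.31245846e+01,
        1.22518968e-02,  8.05277989e-03, -1.91694903e-05]), 'eef_pos': array([0.20721586, 0.50874469, 0.23031583]), 'tcp_rot': array([-1.75646842e-04,  1.92192848e-01,  9.81356575e-01, -1.07322071e-03]), 'force': array([ 0.57770347, -0.0139906 , -0.71161683]), 'wrist_torque': array([0.03254756, 0.00642526, 0.01031301]), 'gripper_force': 0.0, 'gripper_width': 0.08510601781920628} 0.0187
```

View pics/top0.png

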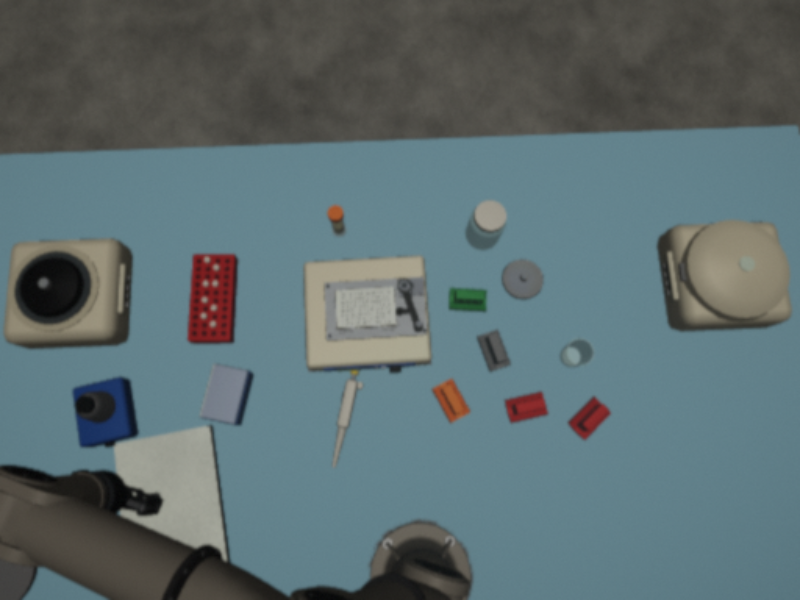

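View pics/scene0.png

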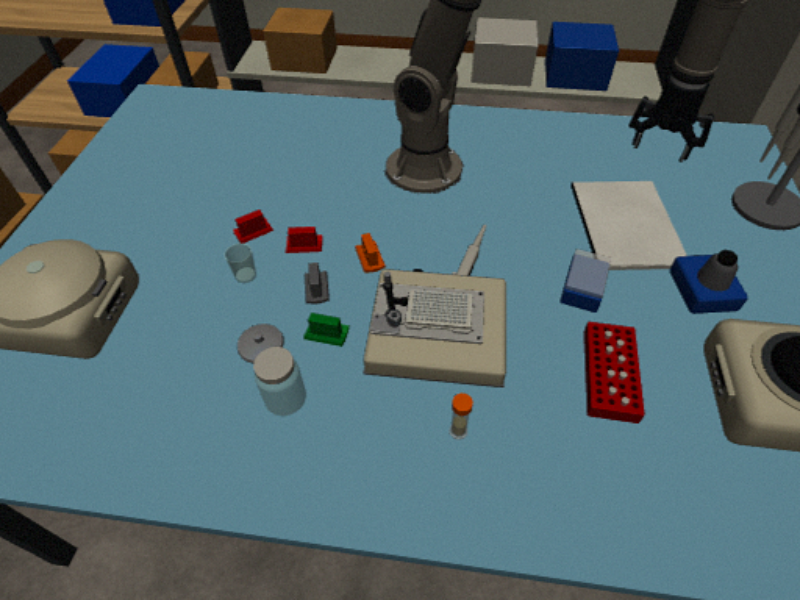

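The top view shows the mixer at about (368,312), the plate at (365,307), the clamp arm at (410,305), and the grey press at (493,350) between the green, orange and red decoys. In the scene view the press is at (316,283).

```bash
python3 - <<'E'
from h import *
for n,s in(("top",(1.5625,1.5625)),("scene",(1.5625,1.5625))):
    f=dict(np.load(n+".npz"));W=world(f)
    def reg(box,z0,z1,name):
        u0,u1,v0,v1=[int(b/1.5625) for b in box]
        P=W[v0:v1,u0:u1].reshape(-1,3);P=P[(P[:,2]>z0)&(P[:,2]<z1)]
        r=cv2.minAreaRect((P[:,:2]*1000).astype(np.float32));print(n,name,len(P),r,'mean',P.mean(0).round(4))
    if n=="top":
        reg((290,440,245,380),.058,.074,"housing")
        reg((290,440,245,380),.0765,.086,"platform")
        reg((325,400,280,340),.09,.106,"plate")
        reg((395,440,270,340),.114,.135,"post")
        reg((395,440,270,340),.088,.135,"arm")
        reg((470,520,325,375),.035,.065,"grip")
        reg((470,520,325,375),.006,.065,"press")
    else:
        reg((360,510,265,385),.058,.074,"housing")
        reg((405,475,285,335),.092,.106,"plate")
        reg((380,400,265,330),.115,.135,"post")
        reg((300,332,260,305),.045,.065,"grip")
        reg((300,332,260,305),.006,.065,"press")
    c=f["pixels"]
    b=(440,530,310,390) if n=="top" else (280,350,250,315)
    u0,u1,v0,v1=[int(q/1.5625) for q in b]
    a=cv2.resize(c[v0:v1,u0:u1],(400,360),interpolation=cv2.INTER_CUBIC)
    b=(300,440,250,380) if n=="top" else (360,510,260,390)
    u0,u1,v0,v1=[int(q/1.5625) for q in b]
    b=cv2.resize(c[v0:v1,u0:u1],(400,360),interpolation=cv2.INTER_CUBIC)
    out=np.hstack([a,b]) if n=="top" else np.hstack([a,b]); cv2.imwrite(f"c_{n}.png",out)
o=np.vstack([cv2.imread("c_top.png"),cv2.imread("c_scene.png")]);cv2.imwrite("pics/crops.png",cv2.resize(o,(660,594)))
E
```

```text
top housing 2968 ((550.2046508789062, 92.75091552734375), (245.7752227783203, 268.92254638671875), 0.9270804524421692) mean [0.5445 0.1085 0.0652]
top platform 1061 ((554.0421752929688, 72.84944915771484), (128.5562286376953, 215.736328125), 1.0711698532104492) mean [0.5486 0.0691 0.0806]
top plate 896 ((552.2340087890625, 87.54121398925781), (88.650146484375, 135.31057739257812), 0.06236452981829643) mean [0.5526 0.0929 0.0965]
top post 22 ((549.72900390625, -7.594776153564453), (101.81446075439453, 14.327783584594727), 9.82905101776123) mean [ 0.5182 -0.0133  0.1222]
top arm 230 ((553.8251342773438, 2.8027801513671875), (59.25312805175781, 109.87272644042969), 88.66529083251953) mean [0.558  0.0039 0.0998]
top grip 138 ((461.62982177734375, -186.6658172607422), (63.054649353027344, 21.940248489379883), 17.46143341064453) mean [ 0.4612 -0.1858  0.0526]
top press 357 ((467.1382751464844, -177.1045379638672), (102.69986724853516, 80.43661499023438), 4.363087177276611) mean [ 0.4604 -0.1825  0.0281]
scene housing 2916 ((551.8123779296875, 90.36959838867188), (244.46316528320312, 268.41363525390625), 1.0954546928405762) mean [0.5814 0.1115 0.0668]
scene plate 882 ((552.75927734375, 87.70893096923828), (86.65524291992188, 131.47235107421875), 0.6161269545555115) mean [0.557  0.0915 0.0985]
scene post 24 ((547.7642211914062, -7.473991394042969), (96.9737777709961, 13.143389701843262), 15.77265453338623) mean [ 0.5123 -0.0168  0.1236]
scene grip 107 ((462.9909973144531, -189.03787231445312), (70.32061767578125, 21.9370174407959), 16.884084701538086) mean [ 0.4659 -0.1877  0.0554]
scene press 336 ((462.7830810546875, -192.80331420898438), (86.50756072998047, 62.621551513671875), 13.288485527038574) mean [ 0.4711 -0.1852  0.0289]
```

View pics/crops.png

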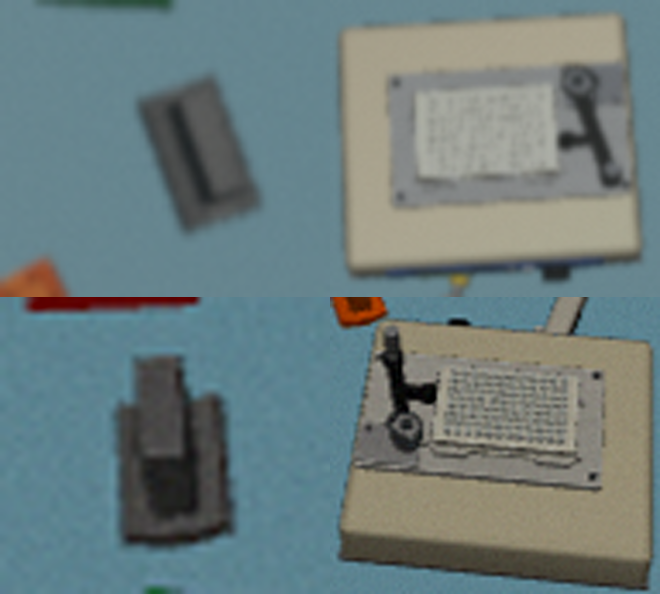

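The crops show the grey press with its grip centred and its long axis turned about 17°. The clamp boss is at the upper right of the plate and the thumb post is toward the robot. Next I'll compute the moves to the press.

```bash
cat >> h.py <<'E'
from scipy.spatial.transform import Rotation as Ro
def tool(yawdeg): # pointing down, tool y along yawdeg
    a=np.radians(yawdeg);y=np.array([np.cos(a),np.sin(a),0]);z=np.array([0,0,-1.]);return np.stack([np.cross(y,z),y,z],1)
def plan(steps,start=None):
    if start is None:
        s=sense();p0=s["eef_pos"];R0=Ro.from_quat(np.roll(s["tcp_rot"],-1)).as_matrix()
    else: p0,R0=np.array(start[0]),tool(start[1])
    for p,yaw in steps:
        d=R0.T@(np.array(p)-p0)/.5;r=Ro.from_matrix(R0.T@tool(yaw)).as_rotvec()/1.5
        print(p,yaw,d.round(4).tolist(),r.round(4).tolist())
E
python3 -c "
from h import *
plan([((.42,.15,.25),90)])
plan([((.462,-.188,.15),107),((.462,-.188,.024),107)],((.42,.15,.25),90))"
```

```text
(0.42, 0.15, 0.25) 90 [-0.6648, -0.504, -0.0382] [-0.0014, -0.0002, -0.2579]
(0.462, -0.188, 0.15) 107 [-0.084, -0.676, 0.2] [0.0, 0.0, -0.1978]
(0.462, -0.188, 0.024) 107 [-0.084, -0.676, 0.452] [0.0, 0.0, -0.1978]
```

{"method": "carry_out", "body": {"series": [-0.665,-0.504,-0.038,-0.001,0,-0.258,1,-0.665,-0.504,-0.038,-0.001,0,-0.258,1,-0.665,-0.504,-0.038,-0.001,0,-0.258,1,-0.665,-0.504,-0.038,-0.001,0,-0.258,1,-0.665,-0.504,-0.038,-0.001,0,-0.258,1,-0.665,-0.504,-0.038,-0.001,0,-0.258,1,-0.665,-0.504,-0.038,-0.001,0,-0.258,1,-0.665,-0.504,-0.038,-0.001,0,-0.258,1]}}

```text
time_s: 1.1
eef_pos: [0.4222, 0.1457, 0.2503]
tcp_rot: [0.001, 0.005, 1.0, -0.0]
force: [-0.8, 1.2, 0.4]
gripper_width: 0.0854
gripper_force: 0.0
```

{"method": "carry_out", "body": {"series": [-0.084,-0.676,0.2,0,0,-0.198,1,-0.084,-0.676,0.2,0,0,-0.198,1,-0.084,-0.676,0.2,0,0,-0.198,1,-0.084,-0.676,0.2,0,0,-0.198,1,-0.084,-0.676,0.2,0,0,-0.198,1,-0.084,-0.676,0.2,0,0,-0.198,1,-0.084,-0.676,0.2,0,0,-0.198,1,-0.084,-0.676,0.2,0,0,-0.198,1]}}

```text
time_s: 2.1
eef_pos: [0.4626, -0.1854, 0.1493]
tcp_rot: [-0.0, -0.149, 0.989, 0.002]
force: [-0.0, 0.9, -0.1]
gripper_width: 0.0852
gripper_force: 0.0
```

```bash
python3 -c "
from h import *
s=sense();print(s['eef_pos'],s['tcp_rot'],s['force'],s['time_s'])
plan([((.462,-.188,.06),107),((.462,-.188,.024),107)])
f=grab_frame('top');W=world(f);P=W[208:240,301:333].reshape(-1,3)
cv2.imwrite('pics/t1.png',cv2.resize(f['pixels'][150:300,220:420],(800,600)))
"
```

```text
[ 0.46257833 -0.18536647  0.1492571 ] [-1.77029130e-04 -1.48863830e-01  9.88856275e-01  1.67220296e-03] [-0.02087665  0.93187859 -0.09520281] 2.1
(0.462, -0.188, 0.06) 107 [0.0027, -0.0053, 0.1785] [0.0022, 0.0001, 0.0014]
(0.462, -0.188, 0.024) 107 [0.0027, -0.0055, 0.2505] [0.0022, 0.0001, 0.0014]
```

{"method": "carry_out", "body": {"series": [0,0,0.12,0,0,0,1,0,0,0.19,0,0,0,1,0,0,0.22,0,0,0,1,0,0,0.25,0,0,0,1,0,0,0.25,0,0,0,1,0,0,0.25,0,0,0,1,0,0,0.25,0,0,0,1]}}

```text
time_s: 3.02
eef_pos: [0.4634, -0.1874, 0.0258]
tcp_rot: [0.001, -0.148, 0.989, 0.0]
force: [0.4, -0.3, -0.7]
gripper_width: 0.0854
gripper_force: 0.0
```

```bash
python3 -c "
from h import *
s=sense();print(s['eef_pos'],s['tcp_rot'],s['force'])
f=grab_frame('scene');cv2.imwrite('pics/s1.png',cv2.resize(f['pixels'][110:230,140:300],(800,600)))
"
```

```text
[ 0.46341492 -0.18744148  0.02583403] [ 1.30183840e-03 -1.48029716e-01  9.88982017e-01  2.81221487e-04] [ 0.3954931  -0.25315001 -0.72216473]
```

View pics/s1.png

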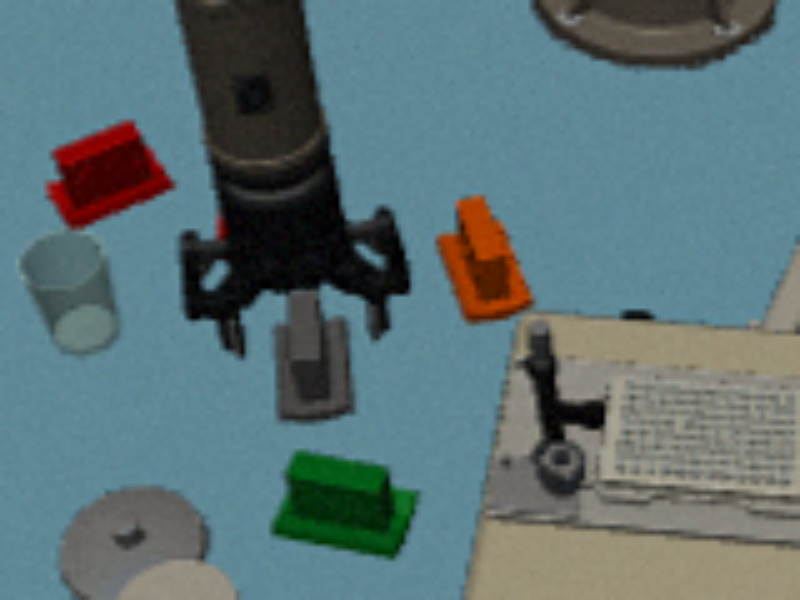

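The fingers straddle the grey press's grip at (305,340). I'll close them and lift.

{"method": "carry_out", "body": {"series": [0,0,0,0,0,0,-1,0,0,0,0,0,0,-1,0,0,0,0,0,0,-1,0,0,0,0,0,0,-1,0,0,0,0,0,0,-1,0,0,0,0,0,0,-1], "newtons": 70}}

```text
time_s: 3.82
eef_pos: [0.4626, -0.1872, 0.0249]
tcp_rot: [0.0, -0.148, 0.989, 0.001]
force: [-0.5, -0.1, 0.6]
gripper_width: 0.021
gripper_force: 68.4
```

{"method": "carry_out", "body": {"series": [0,0,-0.06,0,0,0,-1,0,0,-0.14,0,0,0,-1,0,0,-0.22,0,0,0,-1,0,0,-0.3,0,0,0,-1,0,0,-0.36,0,0,0,-1,0,0,-0.4,0,0,0,-1,0,0,-0.4,0,0,0,-1,0,0,-0.4,0,0,0,-1]}}

```text
time_s: 4.82
eef_pos: [0.4616, -0.1869, 0.2235]
tcp_rot: [-0.001, -0.148, 0.989, 0.001]
force: [0.1, 1.1, -1.5]
gripper_width: 0.021
gripper_force: 68.6
```

```bash
python3 -c "
from h import *
s=sense();p=s['eef_pos'];print(p,s['tcp_rot'],s['force'],s['gripper_width'])
f=grab_frame('scene');W=world(f)
d=np.linalg.norm(W-(p+[0,0,-.01]),axis=2);ys,xs=np.where(d<.08);print(xs.min(),xs.max(),ys.min(),ys.max())
m=(d<.075)&(W[...,2]<p[2]+.03);P=W[m];print('lowest',np.sort(P[:,2])[:5]);
L=P[P[:,2]<p[2]-.004];print(cv2.minAreaRect((L[:,:2]*1000).astype(np.float32)),len(L))
y,x=ys.mean(),xs.mean();y0=int(y-45);x0=int(x-60);cv2.imwrite('pics/s2.png',cv2.resize(f['pixels'][y0:y0+90,x0:x0+120],(800,600),interpolation=cv2.INTER_CUBIC))
"
```

```text
[ 0.46161192 -0.18686109  0.22350879] [-8.36833083e-04 -1.48106460e-01  9.88970183e-01  1.32403017e-03] [ 0.10109674  1.0537419  -1.50384404] 0.021042616790773478
175 205 119 152
lowest [0.19940588 0.1999493  0.20010784 0.2001099  0.2017685 ]
((460.3832092285156, -186.4482421875), (90.43592071533203, 50.847835540771484), 15.544973373413086) 195
```

View pics/s2.png

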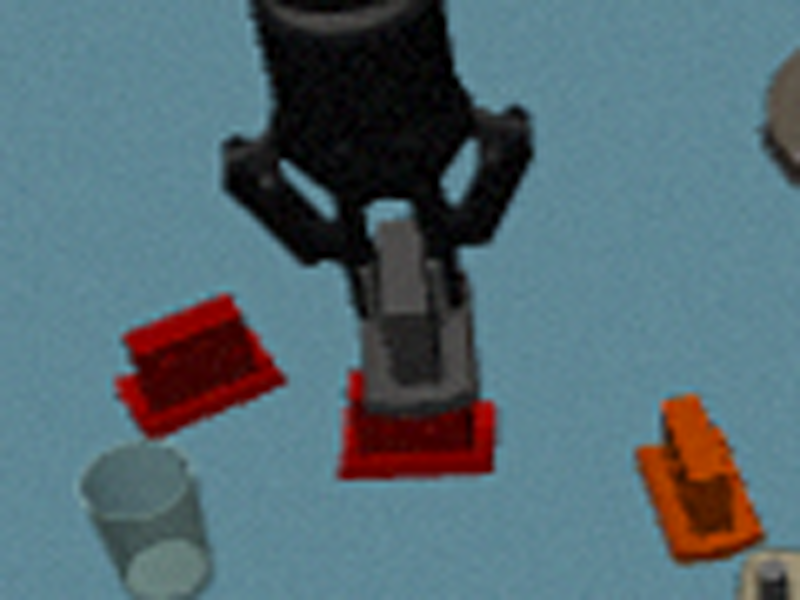

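The press is held upright and square in the fingers, centred at about (405,330). Next I'll plan the stroke.

```bash
python3 -c "
from h import *
plan([((.5515,.137,.21),90.8)])
plan([((.5515,.137,.13),90.8),((.5530,.047,.13),90.8)],((.5515,.137,.21),90.8))"
```

```text
(0.5515, 0.137, 0.21) 90.8 [-0.3619, 0.5665, 0.0276] [0.0019, -0.0015, 0.1889]
(0.5515, 0.137, 0.13) 90.8 [0.0, 0.0, 0.16] [0.0, 0.0, 0.0]
(0.553, 0.047, 0.13) 90.8 [-0.0005, -0.18, 0.16] [0.0, 0.0, 0.0]
```

{"method": "carry_out", "body": {"series": [-0.362,0.567,0.028,0.002,-0.002,0.189,-1,-0.362,0.567,0.028,0.002,-0.002,0.189,-1,-0.362,0.567,0.028,0.002,-0.002,0.189,-1,-0.362,0.567,0.028,0.002,-0.002,0.189,-1,-0.362,0.567,0.028,0.002,-0.002,0.189,-1,-0.362,0.567,0.028,0.002,-0.002,0.189,-1,-0.362,0.567,0.028,0.002,-0.002,0.189,-1,-0.362,0.567,0.028,0.002,-0.002,0.189,-1]}}

```text
time_s: 5.88
eef_pos: [0.5519, 0.1354, 0.2101]
tcp_rot: [0.001, -0.006, 1.0, -0.002]
force: [0.4, -1.4, -1.8]
gripper_width: 0.0208
gripper_force: 68.8
```

{"method": "carry_out", "body": {"series": [0,0,0.08,0,0,0,-1,0,0,0.14,0,0,0,-1,0,0,0.15,0,0,0,-1,0,0,0.15,0,0,0,-1,0,0,0.15,0,0,0,-1]}}

```text
time_s: 6.5
eef_pos: [0.5541, 0.1364, 0.1381]
tcp_rot: [0.003, -0.006, 1.0, -0.0]
force: [-0.4, 0.3, -0.6]
gripper_width: 0.0208
gripper_force: 68.7
```

```bash
python3 -c "
from h import *
s=sense();print(s['eef_pos'],s['tcp_rot'],s['force'])
f=grab_frame('scene');cv2.imwrite('pics/s3.png',cv2.resize(f['pixels'][150:255,225:365],(800,600),interpolation=cv2.INTER_CUBIC))
plan([((.5515,.137,.1205),90.8)])"
```

```text
[0.55409006 0.13635171 0.138076  ] [ 3.48794472e-03 -6.47736609e-03  9.99972929e-01 -1.38142985e-04] [-0.38176223  0.34603858 -0.59798492]
(0.5515, 0.137, 0.1205) 90.8 [0.0052, 0.0009, 0.035] [-0.0002, 0.0046, -0.0004]
```

View pics/s3.png

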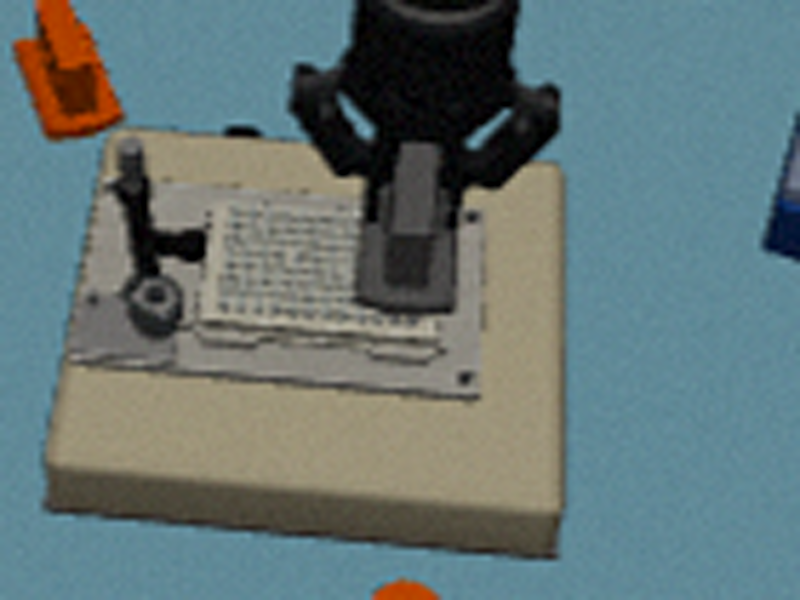

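The press is over the plate's +y end, at (405,270), aligned with the strips and just above the caps. I'll lower it slowly.

{"method": "carry_out", "body": {"series": [0.002,0,0.008,0,0,0,-1,0.002,0,0.016,0,0,0,-1,0.002,0,0.022,0,0,0,-1,0.002,0,0.026,0,0,0,-1,0.002,0,0.028,0,0,0,-1,0.002,0,0.028,0,0,0,-1]}}

```text
time_s: 7.3
eef_pos: [0.5517, 0.1367, 0.1235]
tcp_rot: [0.002, -0.007, 1.0, -0.0]
force: [-2.5, -1.6, 5.4]
gripper_width: 0.021
gripper_force: 69.7
```

{"method": "carry_out", "body": {"series": [0,0,0.004,0,0,0,-1,0,0,0.008,0,0,0,-1,0,0,0.008,0,0,0,-1,0,0,0.008,0,0,0,-1]}}

```text
time_s: 7.8
eef_pos: [0.5518, 0.1368, 0.1213]
tcp_rot: [0.002, -0.007, 1.0, 0.0]
force: [-5.6, -1.3, 14.5]
gripper_width: 0.0213
gripper_force: 71.1
```

{"method": "carry_out", "body": {"series": [0,-0.011,0.002,0,0,0,-1,0,-0.022,0.003,0,0,0,-1,0,-0.033,0.003,0,0,0,-1,0,-0.044,0.003,0,0,0,-1,0,-0.055,0.003,0,0,0,-1,0,-0.066,0.003,0,0,0,-1,0,-0.077,0.003,0,0,0,-1,0,-0.088,0.003,0,0,0,-1]}}

```text
time_s: 8.8
eef_pos: [0.5561, 0.0978, 0.1214]
tcp_rot: [0.007, -0.008, 1.0, 0.004]
force: [-0.1, 6.2, 13.6]
gripper_width: 0.0209
gripper_force: 70.8
```

{"method": "carry_out", "body": {"series": [0.002,-0.011,0.001,0,0,0,-1,0.004,-0.022,0.002,0,0,0,-1,0.006,-0.033,0.002,0,0,0,-1,0.006,-0.044,0.002,0,0,0,-1,0.006,-0.055,0.002,0,0,0,-1,0.006,-0.066,0.002,0,0,0,-1,0.006,-0.077,0.002,0,0,0,-1,0.006,-0.086,0.002,0,0,0,-1]}}

```text
time_s: 9.8
eef_pos: [0.5548, 0.0538, 0.1214]
tcp_rot: [0.008, -0.008, 1.0, 0.003]
force: [-0.6, 3.7, 17.0]
gripper_width: 0.0211
gripper_force: 71.4
```

{"method": "carry_out", "body": {"series": [0.002,-0.007,0,0,0,0,-1,0.002,-0.014,0,0,0,0,-1,0.002,-0.02,0,0,0,0,-1,0.002,-0.02,0,0,0,0,-1]}}

```text
time_s: 10.3
eef_pos: [0.5541, 0.0446, 0.1213]
tcp_rot: [0.008, -0.008, 1.0, 0.003]
force: [0.2, 6.3, 18.0]
gripper_width: 0.021
gripper_force: 71.3
```

```bash
python3 -c "
from h import *
s=sense();print(s['eef_pos'],s['force'])
f=grab_frame('scene');cv2.imwrite('pics/s4.png',cv2.resize(f['pixels'][160:235,225:325],(800,600),interpolation=cv2.INTER_CUBIC))
W=world(f);P=W.reshape(-1,3);R=np.array([.5525,.0877])
for y in range(-60,66,9):
    m=(abs(P[:,1]-.0877-y/1e3)<.004)&(abs(P[:,0]-.57)<.018)&(P[:,2]>.085)&(P[:,2]<.11);print(y,m.sum(),np.median(P[m,2]).round(4) if m.any() else 0)
"
```

```text
[0.55411174 0.04458153 0.1213197 ] [ 0.24543559  6.27750179 17.99641536]
-60 14 0.1081
-51 5 0.1077
-42 3 0.1079
-33 10 0.1079
-24 5 0.108
-15 25 0.0973
-6 25 0.0976
3 23 0.0963
12 23 0.0963
21 25 0.0965
30 25 0.0974
39 27 0.0972
48 25 0.0965
57 24 0.0959
```

View pics/s4.png

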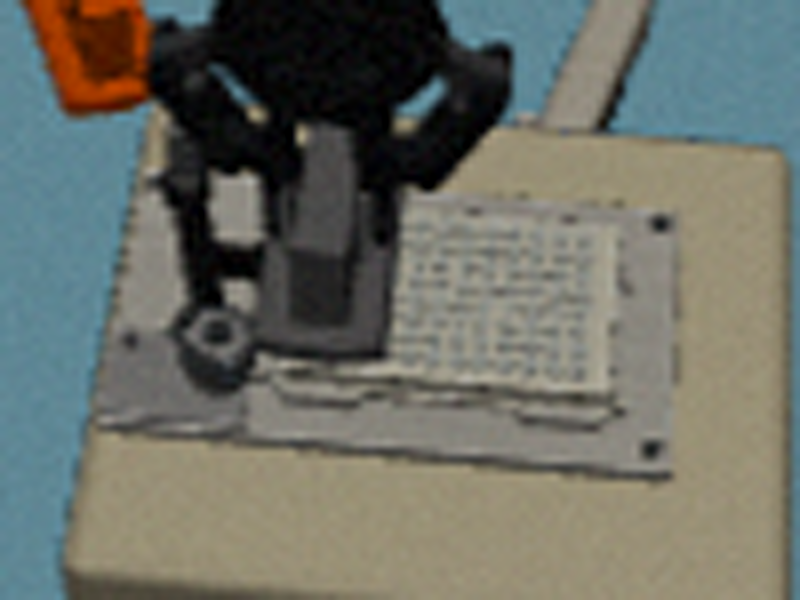

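The press is at the -y end, with its edge just short of the boss at (225,340). The uncovered strips measure about 0.0965 m, so they are home. I'll nudge a little further before lifting.

{"method": "carry_out", "body": {"series": [0.002,-0.003,0.002,0,0,0,-1,0.002,-0.005,0.003,0,0,0,-1,0.002,-0.005,0.003,0,0,0,-1]}}

```text
time_s: 10.72
eef_pos: [0.5541, 0.0444, 0.1213]
tcp_rot: [0.009, -0.009, 1.0, 0.005]
force: [-1.2, 8.1, 21.8]
gripper_width: 0.0213
gripper_force: 72.1
```

I'll slide back along the plate while still pressed down, so I can check strip 1 before lifting.

{"method": "carry_out", "body": {"series": [0,0.014,-0.002,0,0,0,-1,0,0.028,-0.004,0,0,0,-1,0,0.042,-0.004,0,0,0,-1,0,0.056,-0.004,0,0,0,-1,0,0.07,-0.004,0,0,0,-1,0,0.084,-0.004,0,0,0,-1,0,0.098,-0.004,0,0,0,-1,0,0.1,-0.004,0,0,0,-1]}}

```text
time_s: 11.72
eef_pos: [0.5521, 0.0857, 0.1213]
tcp_rot: [0.007, -0.007, 1.0, -0.001]
force: [-0.7, -2.6, 16.4]
gripper_width: 0.0214
gripper_force: 71.2
```

```bash
python3 -c "
from h import *
s=sense();print(s['eef_pos'],s['force'])
f=grab_frame('scene')
W=world(f);P=W.reshape(-1,3)
for y in range(-63,66,6):
    m=(abs(P[:,1]-.0877-y/1e3)<.003)&(abs(P[:,0]-.57)<.02)&(P[:,2]>.085)&(P[:,2]<.11);print(y,m.sum(),P[m,2].mean().round(4) if m.any() else 0)
"
```

```text
[0.55213216 0.08569654 0.12131166] [-0.74708041 -2.55514059 16.41396023]
-63 6 0.088
-57 16 0.0937
-51 19 0.0954
-45 21 0.0979
-39 21 0.0967
-33 22 0.0962
-27 12 0.1043
-21 8 0.1092
-15 14 0.1079
-9 6 0.1072
-3 7 0.1054
3 5 0.1091
9 16 0.1067
15 12 0.107
21 14 0.1039
27 22 0.0977
33 22 0.0971
39 21 0.0958
45 22 0.0971
51 22 0.0968
57 22 0.0967
63 21 0.0952
```

All the strips are at home height, so I'll lift and return the press to its original spot.

{"method": "carry_out", "body": {"series": [0,0,-0.04,0,0,0,-1,0,0,-0.1,0,0,0,-1,0,0,-0.16,0,0,0,-1,0,0,-0.2,0,0,0,-1,0,0,-0.2,0,0,0,-1,0,0,-0.2,0,0,0,-1]}}

```text
time_s: 12.52
eef_pos: [0.5465, 0.0871, 0.2151]
tcp_rot: [0.001, -0.007, 1.0, -0.001]
force: [-0.4, 0.3, -1.5]
gripper_width: 0.0213
gripper_force: 68.7
```

```bash
python3 -c "
from h import *
s=sense();print(s['eef_pos'],s['force'],s['joint_positions'])
plan([((.462,-.187,.2),107)])"
```

```text
[0.54645561 0.08711386 0.21511376] [-0.39122384  0.26101869 -1.47863219] [-0.535912    0.34302462  0.46286465  1.54502111 -0.15533011  1.28887251
  1.53122569]
(0.462, -0.187, 0.2) 107 [0.1765, -0.5458, 0.0307] [-0.0011, 0.001, -0.1887]
```

{"method": "carry_out", "body": {"series": [0.177,-0.546,0.03,-0.001,0.001,-0.189,-1,0.177,-0.546,0.03,-0.001,0.001,-0.189,-1,0.177,-0.546,0.03,-0.001,0.001,-0.189,-1,0.177,-0.546,0.03,-0.001,0.001,-0.189,-1,0.177,-0.546,0.03,-0.001,0.001,-0.189,-1,0.177,-0.546,0.03,-0.001,0.001,-0.189,-1,0.177,-0.546,0.03,-0.001,0.001,-0.189,-1,0.177,-0.546,0.03,-0.001,0.001,-0.189,-1]}}

```text
time_s: 13.52
eef_pos: [0.463, -0.185, 0.2007]
tcp_rot: [0.001, -0.15, 0.989, 0.001]
force: [-0.4, 0.6, -0.7]
gripper_width: 0.0212
gripper_force: 68.9
```

```bash
python3 -c "
from h import *
plan([((.462,-.187,.04),107),((.462,-.187,.025),107)])"
```

```text
(0.462, -0.187, 0.04) 107 [0.0036, -0.0035, 0.3214] [0.0006, 0.001, 0.0027]
(0.462, -0.187, 0.025) 107 [0.0036, -0.0036, 0.3514] [0.0006, 0.001, 0.0027]
```

{"method": "carry_out", "body": {"series": [0,0,0.1,0,0,0,-1,0,0,0.2,0,0,0,-1,0,0,0.28,0,0,0,-1,0,0,0.32,0,0,0,-1,0,0,0.334,0,0,0,-1,0,0,0.342,0,0,0,-1,0,0,0.35,0,0,0,-1,0,0,0.35,0,0,0,-1]}}

```text
time_s: 14.52
eef_pos: [0.4632, -0.187, 0.0268]
tcp_rot: [0.001, -0.148, 0.989, -0.0]
force: [0.8, 0.3, -2.1]
gripper_width: 0.0211
gripper_force: 68.9
```

{"method": "carry_out", "body": {"series": [0,0,0.003,0,0,0,-1,0,0,0.004,0,0,0,-1,0,0,0.004,0,0,0,-1]}}

```text
time_s: 14.9
eef_pos: [0.4632, -0.1871, 0.0249]
tcp_rot: [0.001, -0.148, 0.989, -0.0]
force: [-1.3, 0.1, 3.7]
gripper_width: 0.0214
gripper_force: 69.5
```

{"method": "carry_out", "body": {"series": [0,0,0,0,0,0,1,0,0,0,0,0,0,1,0,0,0,0,0,0,1,0,0,0,0,0,0,1,0,0,0,0,0,0,1]}}

```text
time_s: 15.52
eef_pos: [0.4628, -0.187, 0.0243]
tcp_rot: [0.001, -0.148, 0.989, -0.0]
force: [0.5, -0.3, -0.4]
gripper_width: 0.0856
gripper_force: 0.0
```

{"method": "carry_out", "body": {"series": [0,0,-0.1,0,0,0,1,0,0,-0.2,0,0,0,1,0,0,-0.3,0,0,0,1,0,0,-0.35,0,0,0,1,0,0,-0.4,0,0,0,-1,0,0,-0.4,0,0,0,-1,0,0,-0.4,0,0,0,-1,0,0,-0.4,0,0,0,-1]}}

```text
time_s: 16.52
eef_pos: [0.4616, -0.1866, 0.223]
tcp_rot: [-0.0, -0.148, 0.989, 0.001]
force: [0.0, -0.4, -0.1]
gripper_width: 0.0123
gripper_force: 0.0
```

```bash
python3 - <<'E'
from h import *
s=sense();print(s['eef_pos'],s['force'],s['gripper_width'])
f=grab_frame('scene');W=world(f)
P=W[166:196,192:213].reshape(-1,3);P=P[(P[:,2]>.045)&(P[:,2]<.065)];print(len(P),P.mean(0) if len(P) else 0)
m=(abs(W[...,0]-.504)<.05)&(abs(W[...,1]+.02)<.04)&(W[...,2]>.116)&(W[...,2]<.133);print(W[m].mean(0),m.sum(),cv2.minAreaRect((W[m][:,:2]*1000).astype(np.float32)))
E
```

```text
[ 0.46158304 -0.1866368   0.22295797] [ 0.04385586 -0.44042995 -0.12867157] 0.012269779661119432
102 [ 0.46587097 -0.1861637   0.05605744]
[ 0.5090466  -0.01771206  0.12444981] 22 ((507.48333740234375, -16.47278594970703), (11.781867027282715, 13.333195686340332), 45.871463775634766)
```

The press is standing with its grip top at 0.055 m. The thumb post is at about (0.506, -0.019). I'll grip it radially from above and follow the arc.

```bash
python3 - <<'E'
from h import *
plan([((.506,-.019,.17),16)])
print('desc')
plan([((.506,-.019,.098),16)],((.506,-.019,.17),16))
c=np.array([.5935,.006]);v=np.array([.506,-.019])-c;print(np.linalg.norm(v),np.degrees(np.arctan2(v[1],v[0])))
st=[]
for a in np.linspace(0,.73,9)[1:]:
    R=np.array([[np.cos(a),-np.sin(a)],[np.sin(a),np.cos(a)]]);q=c+R@v;st.append(((q[0].round(4),q[1].round(4),.098),round(16+np.degrees(a),1)))
plan(st,((.506,-.019,.098),16))
E
```

```text
(0.506, -0.019, 0.17) 16 [-0.183, 0.2947, 0.1064] [0.0004, -0.0006, 1.0592]
desc
(0.506, -0.019, 0.098) 16 [0.0, 0.0, 0.144] [0.0, 0.0, 0.0]
0.0910013736160065 -164.05460409907715
(np.float64(0.5086), np.float64(-0.0269), 0.098) 21.2 [-0.0166, 0.0006, 0.0] [0.0, 0.0, -0.0605]
(np.float64(0.512), np.float64(-0.0345), 0.098) 26.5 [-0.0331, 0.003, 0.0] [0.0, 0.0, -0.1222]
(np.float64(0.516), np.float64(-0.0417), 0.098) 31.7 [-0.0492, 0.0067, 0.0] [0.0, 0.0, -0.1827]
(np.float64(0.5207), np.float64(-0.0486), 0.098) 36.9 [-0.065, 0.0119, 0.0] [0.0, 0.0, -0.2432]
(np.float64(0.526), np.float64(-0.055), 0.098) 42.1 [-0.0802, 0.0186, 0.0] [0.0, 0.0, -0.3037]
(np.float64(0.5318), np.float64(-0.0609), 0.098) 47.4 [-0.0948, 0.0265, 0.0] [0.0, 0.0, -0.3654]
(np.float64(0.5382), np.float64(-0.0662), 0.098) 52.6 [-0.1085, 0.0359, 0.0] [0.0, 0.0, -0.4259]
(np.float64(0.545), np.float64(-0.071), 0.098) 57.8 [-0.1215, 0.0463, 0.0] [0.0, 0.0, -0.4864]
```

{"method": "carry_out", "body": {"series": [-0.183,0.295,0.106,0,0,1,1,-0.183,0.295,0.106,0,0,1,1,-0.183,0.295,0.106,0,0,1,1,-0.183,0.295,0.106,0,0,1,1,-0.183,0.295,0.106,0,0,1,1,-0.183,0.295,0.106,0,0,1,1,-0.183,0.295,0.106,0,0,1,1,-0.183,0.295,0.106,0,0,1,1]}}

```text
time_s: 17.58
eef_pos: [0.5063, -0.0192, 0.1707]
tcp_rot: [0.0, 0.55, 0.835, 0.0]
force: [-0.1, -0.8, 0.3]
gripper_width: 0.0852
gripper_force: 0.0
```

{"method": "carry_out", "body": {"series": [0,0,0,0,0,0,1,0,0,0,0,0,0,1]}}

```text
time_s: 17.82
eef_pos: [0.5066, -0.0191, 0.1711]
tcp_rot: [0.001, 0.546, 0.837, 0.0]
force: [0.0, -0.7, 0.3]
gripper_width: 0.0854
gripper_force: 0.0
```

```bash
python3 - <<'E'
from h import *
s=sense();print(s['eef_pos'],s['tcp_rot'])
plan([((.506,-.019,.098),16)])
f=grab_frame('scene');cv2.imwrite('pics/s5.png',cv2.resize(f['pixels'][140:245,205:345],(800,600),interpolation=cv2.INTER_CUBIC))
E
```

```text
[ 0.50658087 -0.01914137  0.17106736] [5.17378257e-04 5.46442361e-01 8.37496474e-01 3.66473491e-04]
(0.506, -0.019, 0.098) 16 [0.0008, -0.0011, 0.1461] [0.0008, 0.0003, 0.0902]
```

View pics/s5.png

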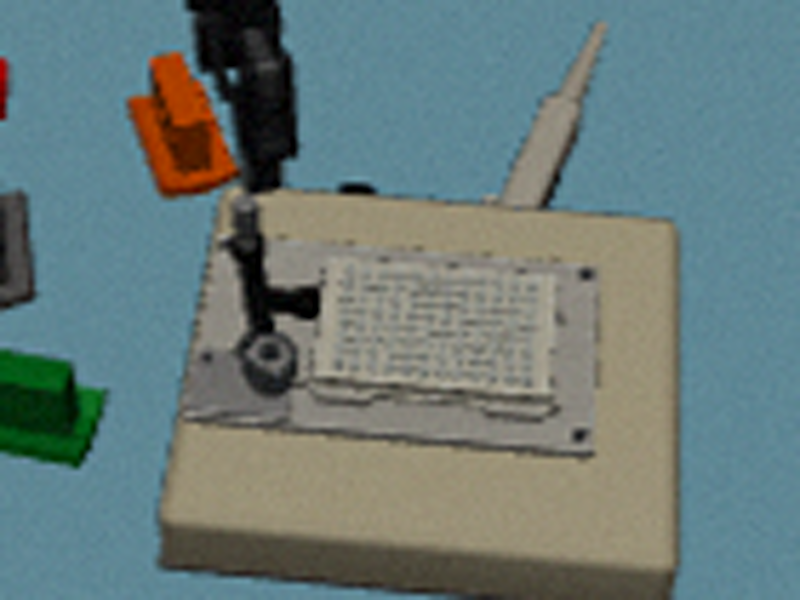

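The open gripper hovers above the post, which is at (245,210), with the front fingertip at (265,185). I'll descend and grip it.

{"method": "carry_out", "body": {"series": [0,0,0.05,0,0,0,1,0,0,0.1,0,0,0,1,0,0,0.13,0,0,0,1,0,0,0.144,0,0,0,1,0,0,0.144,0,0,0,1,0,0,0.144,0,0,0,1]}}

```text
time_s: 18.62
eef_pos: [0.5077, -0.0193, 0.1002]
tcp_rot: [0.001, 0.548, 0.837, 0.001]
force: [-0.1, 0.2, 0.2]
gripper_width: 0.0854
gripper_force: 0.0
```

{"method": "carry_out", "body": {"series": [0,0,0,0,0,0,-1,0,0,0,0,0,0,-1,0,0,0,0,0,0,-1,0,0,0,0,0,0,-1,0,0,0,0,0,0,-1,0,0,0,0,0,0,-1,0,0,0,0,0,0,-1], "newtons": 60}}

```text
time_s: 19.5
eef_pos: [0.5075, -0.0189, 0.0997]
tcp_rot: [0.001, 0.547, 0.837, 0.001]
force: [1.8, 0.7, 0.9]
gripper_width: 0.0117
gripper_force: 58.4
```

```bash
python3 - <<'E'
from h import *
c=np.array([.5935,.006]);v=np.array([.5065,-.019])-c
st=[]
for a in np.linspace(0,.76,17)[1:]:
    R=np.array([[np.cos(a),-np.sin(a)],[np.sin(a),np.cos(a)]]);q=c+R@v;st.append(((q[0].round(4),q[1].round(4),.0985),round(23.6+np.degrees(a),1)))
plan(st[:8],((.5065,-.019,.0985),23.6))
print();plan(st[8:],st[7])
E
```

```text
(np.float64(0.5078), np.float64(-0.0231), 0.0985) 26.3 [-0.0086, -0.0009, 0.0] [0.0, 0.0, -0.0314]
(np.float64(0.5093), np.float64(-0.0271), 0.0985) 29.0 [-0.0171, -0.0014, 0.0] [0.0, 0.0, -0.0628]
(np.float64(0.5109), np.float64(-0.0311), 0.0985) 31.8 [-0.0257, -0.0016, 0.0] [0.0, 0.0, -0.0954]
(np.float64(0.5128), np.float64(-0.035), 0.0985) 34.5 [-0.0344, -0.0013, 0.0] [0.0, 0.0, -0.1268]
(np.float64(0.5148), np.float64(-0.0388), 0.0985) 37.2 [-0.0429, -0.0006, 0.0] [0.0, 0.0, -0.1582]
(np.float64(0.517), np.float64(-0.0425), 0.0985) 39.9 [-0.0515, 0.0004, 0.0] [0.0, 0.0, -0.1897]
(np.float64(0.5194), np.float64(-0.046), 0.0985) 42.7 [-0.0598, 0.002, 0.0] [0.0, 0.0, -0.2222]
(np.float64(0.522), np.float64(-0.0495), 0.0985) 45.4 [-0.0683, 0.004, 0.0] [0.0, 0.0, -0.2537]

(np.float64(0.5247), np.float64(-0.0528), 0.0985) 48.1 [-0.0085, -0.0009, 0.0] [0.0, 0.0, -0.0314]
(np.float64(0.5276), np.float64(-0.056), 0.0985) 50.8 [-0.0171, -0.0014, 0.0] [0.0, 0.0, -0.0628]
(np.float64(0.5306), np.float64(-0.0591), 0.0985) 53.5 [-0.0257, -0.0016, 0.0] [0.0, 0.0, -0.0942]
(np.float64(0.5337), np.float64(-0.062), 0.0985) 56.3 [-0.0342, -0.0014, 0.0] [0.0, 0.0, -0.1268]
(np.float64(0.537), np.float64(-0.0648), 0.0985) 59.0 [-0.0428, -0.0007, 0.0] [0.0, 0.0, -0.1582]
(np.float64(0.5405), np.float64(-0.0674), 0.0985) 61.7 [-0.0515, 0.0005, 0.0] [0.0, 0.0, -0.1897]
(np.float64(0.544), np.float64(-0.0698), 0.0985) 64.4 [-0.0598, 0.002, 0.0] [0.0, 0.0, -0.2211]
(np.float64(0.5477), np.float64(-0.0721), 0.0985) 67.1 [-0.0683, 0.0039, 0.0] [0.0, 0.0, -0.2525]
```

{"method": "carry_out", "body": {"series": [-0.0086,-0.0009,0,0,0,-0.031,-1,-0.017,-0.0014,0,0,0,-0.063,-1,-0.026,-0.0016,0,0,0,-0.095,-1,-0.034,-0.0013,0,0,0,-0.127,-1,-0.043,-0.0006,0,0,0,-0.158,-1,-0.051,0.0004,0,0,0,-0.19,-1,-0.06,0.002,0,0,0,-0.222,-1,-0.068,0.004,0,0,0,-0.254,-1]}}

```text
time_s: 20.5
eef_pos: [0.523, -0.0485, 0.0997]
tcp_rot: [0.001, 0.378, 0.926, 0.001]
force: [1.6, 2.7, 1.2]
gripper_width: 0.0121
gripper_force: 58.6
```

{"method": "carry_out", "body": {"series": [-0.0086,-0.0009,0,0,0,-0.031,-1,-0.017,-0.0014,0,0,0,-0.063,-1,-0.026,-0.0016,0,0,0,-0.095,-1,-0.034,-0.0013,0,0,0,-0.127,-1,-0.043,-0.0006,0,0,0,-0.158,-1,-0.051,0.0004,0,0,0,-0.19,-1,-0.06,0.002,0,0,0,-0.222,-1,-0.068,0.004,0,0,0,-0.254,-1]}}

```text
time_s: 21.5
eef_pos: [0.5475, -0.0701, 0.0996]
tcp_rot: [-0.0, 0.197, 0.98, 0.002]
force: [-3.8, 5.0, 6.6]
gripper_width: 0.012
gripper_force: 59.1
```

{"method": "carry_out", "body": {"series": [0,0,0,0,0,0,-1,0,0,0,0,0,0,-1,0,0,0,0,0,0,-1,0,0,0,0,0,0,-1]}}

```text
time_s: 22.0
eef_pos: [0.5473, -0.07, 0.0996]
tcp_rot: [-0.0, 0.197, 0.98, 0.002]
force: [-2.5, 5.0, 5.1]
gripper_width: 0.012
gripper_force: 59.0
```

```bash
python3 - <<'E'
from h import *
s=sense();p=s['eef_pos'];print(p,s['force'],s['gripper_width'],s['gripper_force'],np.abs(s['joint_velocities']).max())
print('angle est',np.arctan2(*(p[:2]-[.5935,.006])[::-1])-np.arctan2(-.025,-.087))
f=grab_frame('scene');cv2.imwrite('pics/s6.png',cv2.resize(f['pixels'][140:245,185:325],(800,600),interpolation=cv2.INTER_CUBIC))
E
```

```text
[ 0.54728011 -0.06999883  0.09960732] [-2.51667096  5.00854836  5.06174874] 0.012035299001020827 58.96088898181915 0.0017979253893466482
angle est 0.7445770563380698
```

View pics/s6.png

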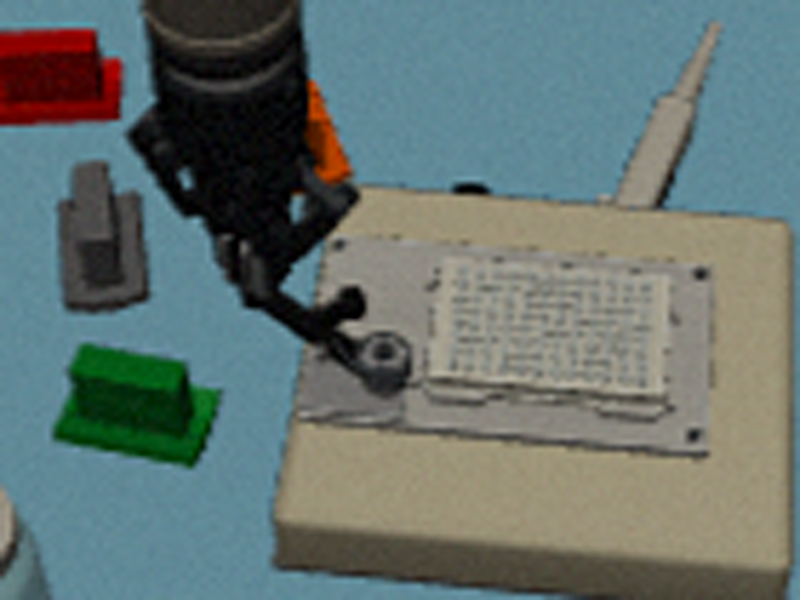

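The arm is swung back, with the fingers gripping the post at (255,270), the plate in its nest and the press standing at (100,240). I'll push slightly further to confirm the stop.

{"method": "carry_out", "body": {"series": [-0.004,0,0,0,0,0,-1,-0.008,0.001,0,0,0,0,-1,-0.008,0.001,0,0,0,0,-1,-0.008,0.001,0,0,0,0,-1,-0.008,0.001,0,0,0,0,-1]}}

```text
time_s: 22.68
eef_pos: [0.5476, -0.0703, 0.0994]
tcp_rot: [-0.004, 0.197, 0.98, 0.002]
force: [-9.7, 6.1, 12.0]
gripper_width: 0.0122
gripper_force: 59.7
```

The force rose and the post barely moved, so it is on the stop. I'll hold a moment longer and hand in.

{"method": "carry_out", "body": {"series": [0,0,0,0,0,0,-1,0,0,0,0,0,0,-1,0,0,0,0,0,0,-1,0,0,0,0,0,0,-1]}}

```text
time_s: 23.18
eef_pos: [0.5476, -0.0703, 0.0994]
tcp_rot: [-0.004, 0.197, 0.98, 0.002]
force: [-9.7, 5.7, 9.8]
gripper_width: 0.0123
gripper_force: 59.7
```

```bash
python3 -c "
from h import *
print(sense()['force'],sense()['eef_pos']);print(job.close_job())"
```

```text
[-9.71428164  5.65169799  9.83925665] [ 0.54761057 -0.07025169  0.09940709]
the job is handed in; nothing more can be done
None
```

I handed in the job at about 23 s: the strips measured home after one unbroken stroke (plus a slide back, still pressed down, to check strip 1), the press stands upright back on its spot, and the gripper is holding the clamp arm against its stop; no verdict was returned.

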